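# Pack a bamboo-shoot sampler box in layers

### The job

Pack the white sampler box in two layers: first stand the small yellow tin on the box floor in the half by the blue clip and the round copper-banded can in the half by the orange clip. Then lay the plywood divider flat on the two tins, inside the box with its handle up, and finally stand the trimmed bamboo shoot on the divider at the blue-clip end and the green-lidded tub on it at the orange-clip end. Centre each item roughly in its half, keep everything upright, leave the red tin and the amber jar where they are, and let go of everything.

Things in the scene. Friction and masses are not known exactly. Their poses are not given: they have to be found in the camera images.
- sample_box: White open-topped box, fixed to the table: outside 140 (its x) x 230 (its y) x 62 mm high, walls and floor 5 mm, so 130 x 220 mm inside. Its origin is at the centre of its underside, on the table; z up. The two halves lie at +y and -y, their centres 55 mm from the middle. One end wall carries the blue clip, the other the orange clip; which is which varies.
- blue_clip: Blue clip, a 50 x 16 x 30 mm block fixed on the outer edge of one short end wall of the box, 119 mm from the box's centre along its y, on the +y or -y side; from 45 to 75 mm above the table. Marks the end for the yellow tin (below) and the shoot (above). Origin at the centre of its underside.
- orange_clip: Orange clip, same as the blue one, on the other end wall of the box. Marks the end for the round can (below) and the tub (above). Origin at the centre of its underside.
- yellow_tin: Small yellow rectangular tin, 56 (its x) x 70 (its y) x 40 mm high, about 0.26 kg, standing loose on the table. Origin at the centre of its underside, z up.
- round_can: Round metal can with a copper-coloured band, 60 mm diameter, 40 mm high, about 0.24 kg, standing loose on the table. Origin at the centre of its underside, z up.
- divider: Light-brown flat plywood plate, 110 (its x) x 200 (its y) x 5 mm, about 0.15 kg, with an upright black grip bar in the middle: 50 mm long along its x, 14 mm thick along its y, top 40 mm above the underside. Lies loose on the table, grip up. In place its underside is 45 mm above the box's, with 10 mm to spare all round. Origin at the centre of its underside, z up.
- shoot: Trimmed cream-coloured bamboo shoot with brown rings, standing on its cut base: 54 mm diameter and straight up to 38 mm, then tapering to a blunt tip 28 mm across at 65 mm; about 0.15 kg, rigid, loose. Origin at the centre of its underside, z up.
- tub: Small round white tub with a green lid, 53 to 58 mm diameter (widening upward), lid 58 mm from 34 mm up, 44 mm high in all, about 0.15 kg, loose. Origin at the centre of its underside, z up.
- red_tin: Red rectangular tin, 56 (its x) x 70 (its y) x 40 mm high; not part of the sampler, leave it standing. Origin at the centre of its underside, z up.
- jar: Amber glass jar with a white cap, 56 mm diameter, 80 mm high; not part of the sampler, leave it standing. Origin at the centre of its underside, z up.
There are look-alikes about, which are no part of the job. What is shaped like the round_can but purple is not meant. Several things look just like the tub: the one meant starts nearest to the robot's base.

How it is judged:
By the outcome, as a careful person would: the job done as asked, in the order asked, and still so for the second after the job is handed in, with the robot touching nothing.
It also fails if it takes over 120 s, if anything falls off the work surface, if the arm or the gripper's body presses on something with over 40 N, if the wrist force passes 120 N, or if a joint passes its speed limit or range.

### The arm

A 6-joint arm with a two-finger parallel gripper is mounted at the origin on the work surface. World frame = base frame: x ahead of the robot, y to its left, z up, the work surface at z = 0. Lengths are in m, angles in rad, forces in N, time in s.
With the tool pointing down it reaches from about 0.15 to 0.775 m from the base axis. Payload 6.1 kg.
Tool frame: the origin (TCP) lies midway between the tips of the shut fingers; the grasp point (between the pads) lies 19 mm behind it; z points along the fingers, y is the line along which they close (so a half turn about z gives the same grasp; the last joint's range is limited). The gripper opens to 85 mm and grips with 20 to 120 N. Pads are 22 mm wide; open, the fingers measure 114 mm over their backs; the gripper's body (76 mm by 85 mm) begins 54 mm behind the grasp point. The pads swing forward as they close: fully open they stand 13 mm farther back than shut.
Start: joints at [1.124, 0.126, -0.04, 1.405, 0, 1.571], TCP at [0.227, 0.473, 0.192] pointing down, gripper open.
Joint ranges: [-2.72, 2.72], [-0.95, 1.95], [-1.27, 1.35], [-1.78, 2.02], [-1.46, 1.47], [-3.14, 3.14]. Speed limits (rad/s): [2.39, 2.39, 3.01, 3.14, 3.14, 3.14].

### API

Orientations are given as a unit quaternion [w, x, y, z].
In Python, from rig import read_state, snapshot, calibration, bot gives the robot as it stands.
- The arm moves only by the shell command python3 -m inch 'ROWS' [FORCE]. ROWS is JSON, a list that holds one entry, the list of rows, each a list of 5 numbers: the shift along the tool's x, y, z scaled (see below), then the turn about the tool's z scaled (see below), then the opening, from -1 (shut) to 1 (fully open). A call has 1 to 20 rows; each row is the pose to reach, as a shift and turn from the pose commanded when the call began, along the tool's axes at that moment; what a row does not reach only later rows make up. The controller multiplies each number of a shift by 0.25 m and each number of a turn by 45 degrees. A row lasts 1/10 s, in which the tool goes at most 50 mm and 8.59 degrees, less where a joint would pass 70% of its speed; a pose out of reach is approached as far as the arm can. A call with a number of a shift or a turn outside -1 to 1 is refused whole. A call with a gripper value outside its range is refused whole. The fingers move at their own pace and stop on an object; FORCE is the grip in N (left out, the last holds). Time passes only in rows, so rows that repeat a pose let the fingers close. It gives the time, the measured TCP pose, the force, the opening and the grip force at its end, in the units of the state.
- read_state(): the state, without advancing time (a new reading comes with each control period).
- snapshot(name): name is "side" or "top" or "wrist"; returns the picture (400x640x3 uint8, red, green, blue); there is no depth.
- calibration(name): a dict with "camera_matrix" (3x3 intrinsics, pixels), "position" and "attitude" of the camera in the world. Camera axes: x right, y down, z forward; pixel columns grow to the right and rows downward; lengths in m; the calibration is good to about 2 mm. The wrist camera is an equidistant fisheye: a pixel r from the principal point sees the ray r / f radians off the axis. A picture is of the moment at which its call begins: read the wrist's pose just before it. calibration takes no time and is no camera call; for the wrist camera it gives the pose at the moment of the call.
- bot.sign_off(): hands the job in; it is judged then, once.
The state is a dict: "clock": time; "q": joint angles; "joint_vel": joint speeds; "effort": joint torques, N m; "ee_pos": TCP position; "tool_rot": TCP orientation; "ft_force": force on the tool from outside, world axes, zero at the start; "ft_torque": the same for the moment, N m; "finger_gap": opening from 0.0 (shut) to 1.0 (fully open); "grip_force": force on a finger pad.
Only numpy, scipy, OpenCV 4.12 (cv2) and the standard library are available. Lean on these libraries where they do the work, as an engineer would, in place of code of your own. Each camera call takes 0.05 s, during which the arm holds its last target. There are 200 camera calls.

## Working session

There is one attempt and no reset: what is moved stays moved. The work goes in short steps, Python scripts to look and compute and a shell command to move; the robot and the scene stay as the last step left them, time stands still between calls to the robot, and variables do not carry over. Pictures are saved under pics/ and viewed, at most 18 in all, crops included, and the job is handed in when it is done.

```bash
ls; mkdir -p pics; python3 - <<'E'
from rig import *
import cv2
s=read_state();print(s)
for n in("top","side"):
    c=calibration(n);print(n,c)
    cv2.imwrite(f"pics/{n}0.png",snapshot(n)[:,:,::-1])
E
```

```text
pics
{'clock': 0.0, 'q': array([ 1.12398992e+00,  1.26404326e-01, -4.05884230e-02,  1.40540153e+00,
        1.15413014e-05,  1.57077733e+00]), 'joint_vel': array([ 0.00059142, -0.00026345,  0.00095642, -0.0006353 , -0.00132222,
        0.00041471]), 'effort': array([-1.88308382e-03, -4.35915005e+01,  3.52923810e+01,  1.73204695e-02,
       -5.81022164e-05,  4.57526284e-06]), 'ee_pos': array([0.22664352, 0.47304789, 0.19142472]), 'tool_rot': array([-1.82646962e-04,  2.21540202e-01,  9.75150912e-01, -7.77838635e-04]), 'ft_force': array([ 0.42085476, -0.22990144,  0.39376341]), 'ft_torque': array([ 0.03710068, -0.00786046,  0.01667229]), 'grip_force': 0.0, 'finger_gap': 1.0006580355629022}
top {'camera_matrix': array([[481.01090361,   0.        , 322.48042114],
       [  0.        , 481.01090361, 194.05358917],
       [  0.        ,   0.        ,   1.        ]]), 'position': array([0.40807268, 0.01084512, 1.54506741]), 'attitude': array([-0.03336182,  0.70752836, -0.70467752,  0.04147526])}
side {'camera_matrix': array([[444.88357452,   0.        , 322.89112689],
       [  0.        , 444.88357452, 203.23859148],
       [  0.        ,   0.        ,   1.        ]]), 'position': array([-0.15996997, -0.88391841,  0.74727054]), 'attitude': array([-0.46186514,  0.82253172, -0.28936127,  0.16245684])}
```

View pics/top0.png

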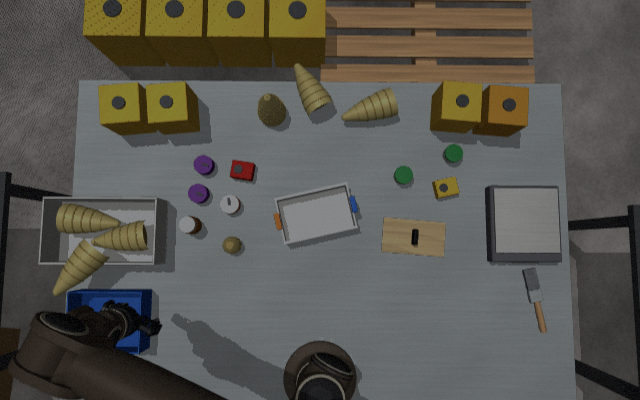

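View pics/side0.png

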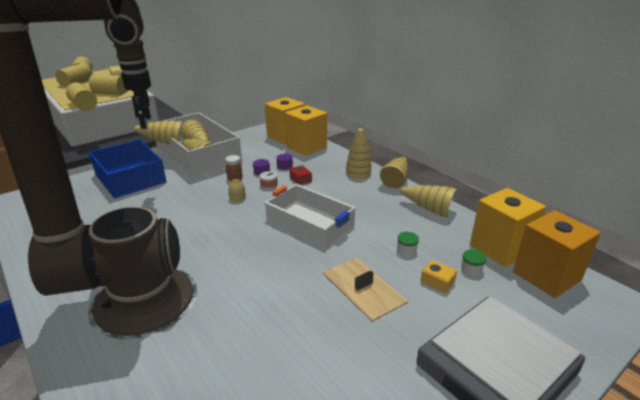

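The top view shows the box at (316,213), with the blue clip on the right (353,204) and the orange clip on the left (279,221). The yellow tin is at (446,188), the divider at (414,237) and the tub candidates at (403,175) and (453,154). The white-topped can is at (230,204), the shoot at (232,245), the jar at (190,225) and the red tin at (242,170). The side view confirms the can's copper band.

```bash
cat > h.py <<'E'
from rig import *
import cv2,numpy as np
from scipy.spatial.transform import Rotation as R
def rot(q): return R.from_quat(np.r_[q[1:],q[0]]).as_matrix()
def cast(c,px,z,fish=False):
    px=np.atleast_2d(np.float64(px)); K=c["camera_matrix"]
    d=np.c_[(px[:,0]-K[0,2])/K[0,0],(px[:,1]-K[1,2])/K[1,1]]
    if fish:
        r=np.linalg.norm(d,axis=1)+1e-9
        d=np.c_[d*(np.sin(r)/r)[:,None],np.cos(r)]
    else: d=np.c_[d,np.ones(len(d))]
    d=d@rot(c["attitude"]).T; p=c["position"]
    return p+d*((z-p[2])/d[:,2])[:,None]
def blob(m,c,z,fish=False,mina=8):
    """largest blob of mask -> world contour rect on plane z: centre, size, angle(long side), area"""
    n,l,s,ce=cv2.connectedComponentsWithStats(m.astype(np.uint8))
    out=[]
    for i in range(1,n):
        if s[i,4]<mina: continue
        cs,_=cv2.findContours((l==i).astype(np.uint8),cv2.RETR_EXTERNAL,cv2.CHAIN_APPROX_NONE)
        w=cast(c,cs[0][:,0],z,fish)[:,:2]
        r=cv2.minAreaRect((w*1000).astype(np.float32))
        cen=cast(c,ce[i],z,fish)[0,:2]
        out.append((s[i,4],ce[i].round(1),(cen*1000).round(1),np.round(r[0],1),np.round(r[1],1),round(r[2],1)))
    return sorted(out,key=lambda o:-o[0])
E
python3 - <<'E'
from h import *
im=cv2.imread("pics/top0.png");c=calibration("top")
hsv=cv2.cvtColor(im,cv2.COLOR_BGR2HSV)
def roi(x0,y0,x1,y1):
    m=np.zeros(im.shape[:2],bool);m[y0:y1,x0:x1]=1;return m
H,S,V=[hsv[...,i].astype(int) for i in range(3)]
q=[("yellow",roi(428,172,465,205)&(S>140)&(H>15)&(H<35),.04),("tubs",(H>45)&(H<80)&(S>120),.044),
("blue",roi(340,190,365,220)&(S>130)&(H>100),.075),("orange",roi(265,205,290,235)&(S>130)&(H<20),.075),
("red",roi(225,155,260,185)&(S>130)&((H<8)|(H>172)),.04),
("div",roi(375,210,455,262)&(S>60)&(H>8)&(H<30),.005),("grip",roi(400,222,428,252)&(V<50),.04),
("can",roi(215,190,245,218)&(V>120)&(S<40),.04),("jar",roi(178,212,204,238)&(V>140)&(S<40),.08),
("shoot",roi(218,230,246,258)&(S>70),.05)]
for n,m,z in q:
    for o in blob(m,c,z)[:3]:print(n,*o)
cv2.imwrite("pics/top_crop.png",cv2.resize(im[135:265,175:465],None,fx=2.7,fy=2.7,interpolation=cv2.INTER_CUBIC))
E
```

```text
yellow 341 [445.6 187.3] [ 591.5 -395.4] [ 591.5 -394.1] [53.6 75.2] 12.7
tubs 243 [453.4 152.9] [ 701.1 -421.7] [ 700.8 -422. ] [51.6 54.7] 0.3
tubs 241 [403.3 174.6] [ 630.8 -261.3] [ 630.7 -260.9] [52.1 54.5] 18.8
blue 78 [353.2 203.8] [ 534.7 -100. ] [ 535.1 -100. ] [47.7 15.3] 12.4
orange 81 [277.5 221. ] [481.2 131.4] [481.1 131.2] [48.3 15.5] 13.3
red 344 [242.9 170.3] [642.3 245.3] [643.2 247.6] [73.  55.5] 80.7
div 2036 [413.1 236.8] [ 435.8 -296.9] [ 435.9 -297. ] [199.6 108.3] 85.3
grip 92 [414.4 236.8] [ 435.1 -293.9] [ 436.  -292.6] [18.8 46.9] 89.0
can 240 [228.6 203.5] [536.9 287.7] [538.1 288. ] [56.1 56.1] 19.5
shoot 242 [231.6 244.6] [408.9 273.8] [409.3 274. ] [46.  52.7] 0.2
```

View pics/top_crop.png

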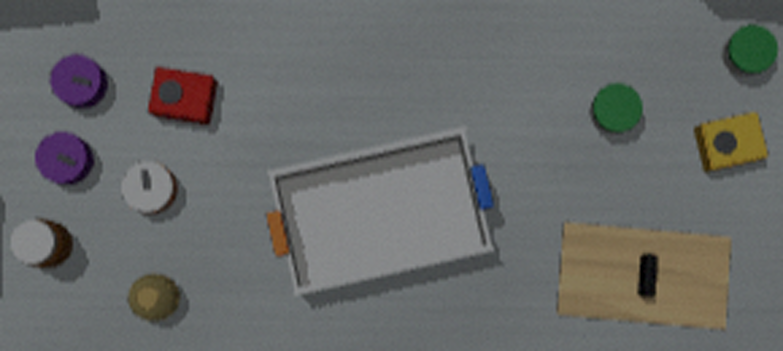

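```bash
cat > to.py <<'E'
import sys
from h import *
# usage: to.py x y z phi(deg, of tool y, mod 180): mm -> numbers for inch
x,y,z,phi=map(float,sys.argv[1:5])
s=read_state();M=rot(s["tool_rot"]);p=s["ee_pos"]*1000
d=M.T@(np.array([x,y,z])-p)
cur=np.degrees(np.arctan2(M[1,1],M[0,1]))
t=-((phi-cur+90)%180-90)   # turn about tool z (down)
print("pos",p.round(1),"phi",round(cur,1),"q6",s["q"][5].round(2),"t",s["clock"].round(2),"tilt",M[2].round(3))
print("units",(d/250).round(3),"turn",round(t/45,3),"deg",round(t,1),"rows>=",int(np.ceil(max(np.linalg.norm(d)/50,abs(t)/8.59))),"alt deg",round(t-180*np.sign(t),1))
E
python3 to.py 592 -396 200 13
```

```text
Traceback (most recent call last):
  File "to.py", line 9, in <module>
    print("pos",p.round(1),"phi",round(cur,1),"q6",s["q"][5].round(2),"t",s["clock"].round(2),"tilt",M[2].round(3))
                                                                          ^^^^^^^^^^^^^^^^
AttributeError: 'float' object has no attribute 'round'
```

```bash
sed -i 's/s\["clock"\].round(2)/round(s["clock"],2)/' to.py; python3 to.py 592 -396 200 13
```

```text
pos [226.6 473.1 191.5] phi 64.4 q6 1.57 t 0.1 tilt [ 0.    -0.001 -1.   ]
units [-2.82  -2.504 -0.03 ] turn 1.142 deg 51.4 rows>= 19 alt deg -128.6
```

```bash
R='[-0.94,-0.835,-0.03,0,1]'; python3 -m inch '[[[-0.94,-0.835,-0.03,0,1],[-0.94,-0.835,-0.03,0,1],[-0.94,-0.835,-0.03,0,1],[-0.94,-0.835,-0.03,0,1],[-0.94,-0.835,-0.03,0,1],[-0.94,-0.835,-0.03,0,1],[-0.94,-0.835,-0.03,0,1]]]' 40
python3 -m inch '[[[-0.94,-0.835,0,0,1],[-0.94,-0.835,0,0,1],[-0.94,-0.835,0,0,1],[-0.94,-0.835,0,0,1],[-0.94,-0.835,0,0,1],[-0.94,-0.835,0,0,1],[-0.94,-0.835,0,0,1]]]'
python3 -m inch '[[[-0.94,-0.835,0,1,1],[-0.94,-0.835,0,1,1],[-0.94,-0.835,0,1,1],[-0.94,-0.835,0,1,1],[-0.94,-0.835,0,1,1],[-0.94,-0.835,0,1,1],[-0.94,-0.835,0,1,1],[-0.94,-0.835,0,1,1]]]'
python3 to.py 592 -396 200 13
```

```text
clock: 0.8
ee_pos: [0.3493, 0.1801, 0.1998]
tool_rot: [0.0, 0.224, 0.975, -0.0]
ft_force: [0.1, 0.4, 0.4]
finger_gap: 0.994
grip_force: 0.0
clock: 1.5
ee_pos: [0.4712, -0.11, 0.1987]
tool_rot: [-0.0, 0.224, 0.975, -0.0]
ft_force: [-0.1, 0.5, 0.8]
finger_gap: 0.998
grip_force: 0.0
clock: 2.3
ee_pos: [0.5922, -0.3976, 0.197]
tool_rot: [-0.002, 0.579, 0.816, -0.0]
ft_force: [0.1, 0.3, -0.1]
finger_gap: 1.002
grip_force: 0.0
pos [ 592.2 -397.6  197. ] phi 19.3 q6 0.64 t 2.3 tilt [ 0.003 -0.002 -1.   ]
units [ 0.006  0.001 -0.012] turn 0.14 deg 6.3 rows>= 1 alt deg -173.7
```

```bash
python3 -m inch '[[[0.006,0,0,0.14,1],[0.006,0,0,0.14,1]]]'
cat > wr.py <<'E'
import sys
from h import *
n=sys.argv[1]
c=calibration("wrist");im=snapshot("wrist")[:,:,::-1].copy()
cv2.imwrite(f"pics/{n}.png",im);np.save(f"pics/{n}.npy",c,allow_pickle=True);print(c)
E
python3 wr.py w1; python3 to.py 592 -396 200 13
```

```text
clock: 2.5
ee_pos: [0.5913, -0.3931, 0.1999]
tool_rot: [-0.0, 0.622, 0.783, 0.0]
ft_force: [-1.1, 1.1, -0.1]
finger_gap: 0.997
grip_force: 0.0
{'camera_matrix': array([[309.70691629,   0.        , 320.92669284],
       [  0.        , 309.70691629, 203.09421997],
       [  0.        ,   0.        ,   1.        ]]), 'position': array([ 0.57481708, -0.32106555,  0.38199719]), 'attitude': array([0.14617728, 0.98262166, 0.11321206, 0.01642899])}
pos [ 591.4 -393.1  200.2] phi 13.3 q6 0.75 t 2.55 tilt [ 0.  0. -1.]
units [-0.012 -0.     0.001] turn 0.006 deg 0.3 rows>= 1 alt deg -179.7
```

View pics/w1.png

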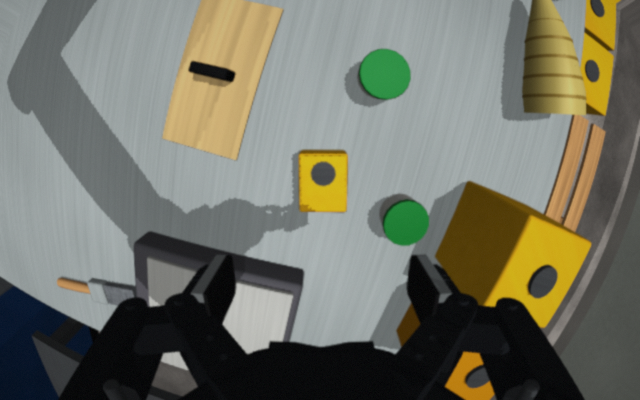

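The wrist view shows the tin upright at px (323,182), the right tub at (385,73) and the other tub at (405,222). The divider grip is at (212,71). I'll measure from here.

```bash
cat > mw.py <<'E'
import sys
from h import *
def load(n):
    im=cv2.imread(f"pics/{n}.png");return im,np.load(f"pics/{n}.npy",allow_pickle=True).item(),[cv2.cvtColor(im,cv2.COLOR_BGR2HSV)[...,i].astype(int) for i in range(3)]
def roi(x0,y0,x1,y1):
    m=np.zeros((400,640),bool);m[y0:y1,x0:x1]=1;return m
E
python3 - <<'E'
from mw import *
im,c,(H,S,V)=load("w1")
print(V[145:162,323],V[150:165,310])
for n,m,z in [("tin",roi(285,140,365,225)&(S>120)&(H>15)&(H<35)&(V>170),.04),("tub",(H>45)&(H<80)&(S>100)&roi(340,40,440,110),.044),
 ("div",roi(150,0,300,165)&(S>60)&(H>8)&(H<30),.005),("grip",roi(185,55,240,90)&(V<45),.04)]:
    for o in blob(m,c,z,True)[:2]:print(n,*o)
E
```

```text
[170 170 173 163 140 117 108 118 154 187 185 196 209 213 212 204 162] [113 105 112 147 191 199 205 210 212 213 213 213 213 212 212]
tin 2183 [323.7 183.6] [ 595.9 -399.2] [ 595.1 -398.8] [53.8 66.7] 13.2
tub 2016 [384.2  73.8] [ 631.4 -263.2] [ 631.5 -262.5] [56.1 55.2] 15.6
div 11910 [220.4  74.7] [ 442.2 -299.9] [ 437.2 -298.1] [199.4 110.2] 85.3
div 23 [298.5 158.7] [ 560.8 -383.6] [ 560.7 -383.3] [ 1.2 13.7] 12.3
grip 447 [211.6  71.1] [ 443.  -299.1] [ 442.4 -299.1] [12.1 55.5] 85.3
```

```bash
python3 to.py 594 -398 7 13; python3 -m inch '[[[-0.022,0.006,0.2,0,1],[-0.022,0.006,0.4,0,1],[-0.022,0.006,0.55,0,1],[-0.022,0.006,0.7,0,1],[-0.022,0.006,0.77,0,1],[-0.022,0.006,0.77,0,1],[-0.022,0.006,0.77,0,-0.1],[-0.022,0.006,0.77,0,-0.1],[-0.022,0.006,0.77,0,-0.1],[-0.022,0.006,0.77,0,-0.1],[-0.022,0.006,0.77,0,-0.1]]]' 40;  python3 to.py 594 -398 7 13
```

```text
pos [ 591.4 -393.1  200.2] phi 13.3 q6 0.75 t 2.55 tilt [ 0.  0. -1.]
units [-0.022  0.005  0.773] turn 0.006 deg 0.3 rows>= 4 alt deg -179.7
clock: 3.65
ee_pos: [0.5946, -0.3998, 0.008]
tool_rot: [0.001, 0.622, 0.783, 0.0]
ft_force: [-0.5, -0.8, -0.2]
finger_gap: 0.451
grip_force: 0.0
pos [ 594.6 -399.8    8. ] phi 13.1 q6 0.75 t 3.65 tilt [-0.001  0.001 -1.   ]
units [ 0.008 -0.001  0.004] turn 0.002 deg 0.1 rows>= 1 alt deg -179.9
```

```bash
python3 wr.py w2 >/dev/null; python3 -c "
from h import *
cv2.imwrite('pics/side1.png',cv2.resize(snapshot('side')[200:330,360:560,::-1],None,fx=3,fy=3))
a=cv2.imread('pics/w2.png');b=cv2.imread('pics/side1.png')
cv2.imwrite('pics/c2.png',np.vstack([cv2.resize(a[100:400,100:540],(600,300)),b[:300,:600]]))"
```

```text
(no output)
```

View pics/c2.png

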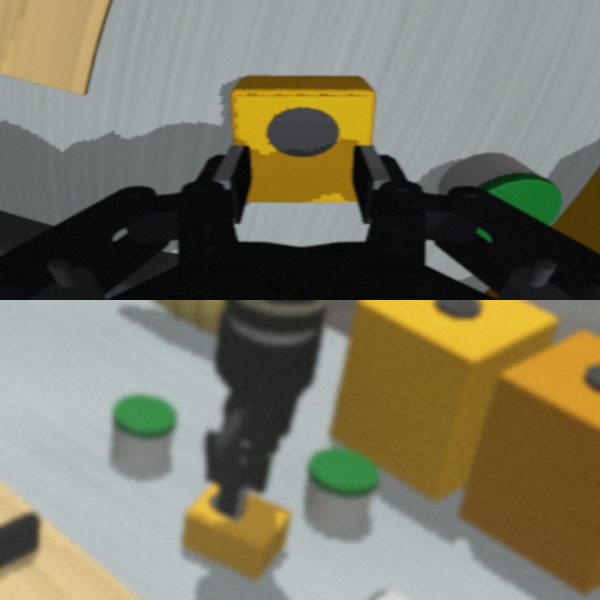

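The fingers straddle the tin and are almost touching it, so the opening scale isn't linear in mm. I'll close further.

```bash
python3 -m inch '[[[0,0,0,0,-0.6],[0,0,0,0,-0.6],[0,0,0,0,-0.6],[0,0,0,0,-0.6],[0,0,0,0,-0.6]]]' 40;  python3 wr.py w3 >/dev/null; python3 - <<'E'
from mw import *
im,c,(H,S,V)=load("w3")
for o in blob((S>120)&(H>15)&(H<35)&roi(250,150,400,260),c,.04,True)[:2]:print(*o)
print(read_state()["ee_pos"])
E
```

```text
clock: 4.25
ee_pos: [0.5942, -0.3996, 0.0071]
tool_rot: [-0.0, 0.622, 0.783, -0.0]
ft_force: [0.7, 0.2, 0.4]
finger_gap: 0.196
grip_force: 0.0
5817 [322.2 209.2] [ 589.2 -374.8] [ 590.5 -380.5] [54.1 45.3] 13.1
161 [319.6 256.9] [ 594.  -401.4] [ 594.6 -400.4] [19.4  4.2] 13.1
[ 0.5942434  -0.39952483  0.00714581]
```

```bash
python3 -c "
from h import *
cv2.imwrite('pics/side2.png',cv2.resize(snapshot('side')[200:330,360:560,::-1],None,fx=3,fy=3))
a=cv2.imread('pics/w3.png');b=cv2.imread('pics/side2.png')
cv2.imwrite('pics/c3.png',np.vstack([cv2.resize(a[100:400,100:540],(600,300)),b[:300,:600]]))"
```

```text
(no output)
```

View pics/c3.png

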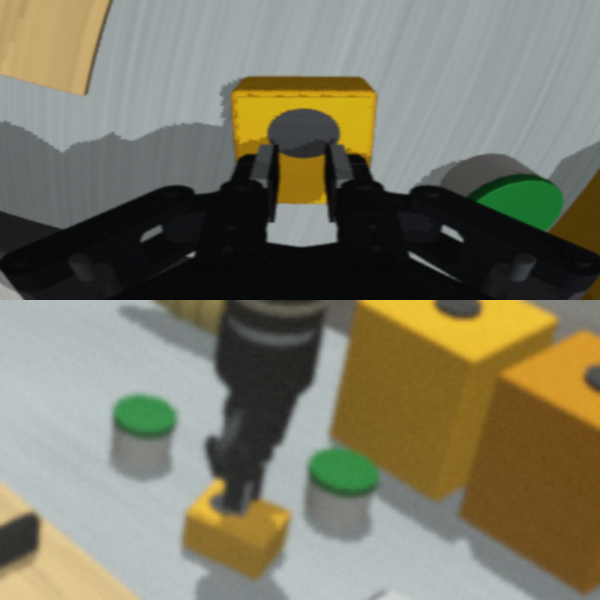

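```bash
cat >> h.py <<'E'
def proj(c,P,fish=False):
    v=rot(c["attitude"]).T@(np.asarray(P)-c["position"]);K=c["camera_matrix"]
    if fish:
        th=np.arctan2(np.hypot(v[0],v[1]),v[2]);u=v[:2]/(np.hypot(v[0],v[1])+1e-12)*th
    else:u=v[:2]/v[2]
    return (u*K[0,0]+K[:2,2]).round(1)
E
python3 - <<'E'
from h import *
s=read_state();p=s["ee_pos"];c=calibration("wrist");d=calibration("side")
print(p,c["position"])
for dz in(0,.019,.04,.073):
    P=p+[0,0,dz];f,g=proj(c,P,True),proj(d,P)
    print(dz,f,(f-[100,100])*[600/440,1],g,(g-[360,200])*3+[0,300])
for h in (0,.04):
  for a in(-28,28):
    for b in(-35,35):
        P=R.from_euler('z',13,degrees=True).apply([a/1e3,b/1e3,h])+[.594,-.398,0]
        f=proj(c,P,True);g=proj(d,P);print(h,a,b,(f-[100,100])*[600/440,1],(g-[360,200])*3+[0,300])
E
```

```text
[ 0.59423092 -0.39955715  0.00716305] [ 0.57766929 -0.32741222  0.18926285]
0 [320.8 231. ] [301.09090909 131.        ] [437.  279.1] [231.  537.3]
0.019 [320.7 243.4] [300.95454545 143.4       ] [438.  273.2] [234.  519.6]
0.04 [320.7 260.2] [300.95454545 160.2       ] [439.2 266.6] [237.6 499.8]
0.073 [320.6 296.1] [300.81818182 196.1       ] [441. 256.] [243. 468.]
0 -28 -35 [246.68181818 170.9       ] [252.3 579.3]
0 -28 35 [240.54545455  72.1       ] [174.6 543.3]
0 28 -35 [355.63636364 171.1       ] [281.7 542.7]
0 28 35 [362.45454545  72.2       ] [205.5 509.1]
0.04 -28 -35 [236.18181818 203.8       ] [259.5 541.5]
0.04 -28 35 [225.40909091  87.6       ] [180.  506.1]
0.04 28 -35 [366.13636364 204.        ] [289.2 505.5]
0.04 28 35 [377.45454545  87.8       ] [211.2 472.5]
```

The fingers are closing above the tin: the tips appear about 30 mm behind the stated TCP. I'll open, then creep down while watching the force.

```bash
python3 -m inch '[[[0,0,0,0,1],[0,0,0,0,1],[0,0,0,0,1],[0,0,0,0,1],[0,0,0,0,1],[0,0,0,0,1],[0,0,0,0,1]]]' | grep -v rot;  python3 -m inch '[[[0,0,0.02,0,1],[0,0,0.04,0,1],[0,0,0.04,0,1]]]'| grep -v rot; python3 wr.py w4 >/dev/null; python3 -c "
from h import *
a=snapshot('side')[200:330,360:560,::-1]
cv2.imwrite('pics/c4.png',np.vstack([cv2.resize(cv2.imread('pics/w4.png')[100:400,100:540],(600,300)),cv2.resize(a,None,fx=3,fy=3)[:300,:600]]))"
```

```text
clock: 5.05
ee_pos: [0.5942, -0.3995, 0.0072]
ft_force: [0.5, 0.6, -0.5]
finger_gap: 0.999
grip_force: 0.0
clock: 5.35
ee_pos: [0.5936, -0.3991, -0.0041]
ft_force: [-0.0, 0.6, 0.0]
finger_gap: 0.996
grip_force: 0.0
```

View pics/c4.png

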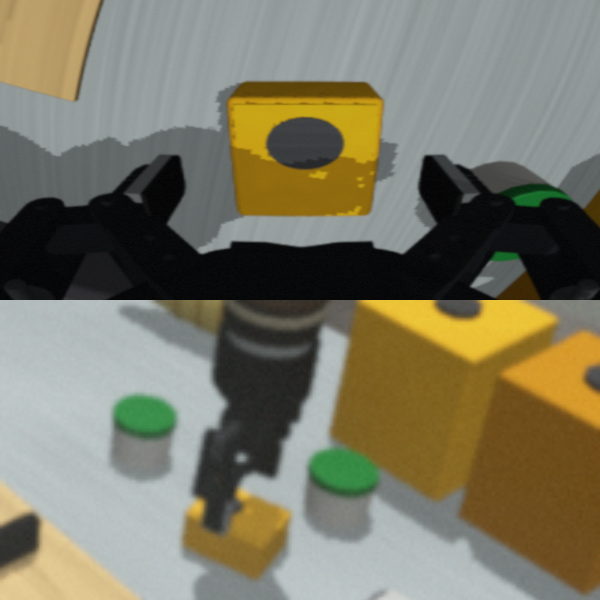

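TCP reads -4 mm with no contact, so the offset is real. I'll keep creeping down.

```bash
for i in 1 2; do python3 -m inch '[[[0,0,0.016,0,1],[0,0,0.032,0,1],[0,0,0.032,0,1]]]'| egrep 'pos|force'; done
```

```text
ee_pos: [0.5938, -0.3993, -0.0117]
ft_force: [0.3, 0.1, -0.3]
grip_force: 0.0
ee_pos: [0.5939, -0.3993, -0.0197]
ft_force: [0.5, 1.1, -0.5]
grip_force: 0.0
```

```bash
python3 -m inch '[[[0,0,0,0,0.2],[0,0,0,0,0.2],[0,0,0,0,0],[0,0,0,0,-0.2],[0,0,0,0,-0.2],[0,0,0,0,-0.2]]]' 30| egrep -v rot
```

```text
clock: 6.65
ee_pos: [0.5945, -0.3997, -0.0184]
ft_force: [0.7, 0.4, 2.3]
finger_gap: 0.648
grip_force: 33.9
```

Gripped at 55 mm with 34 N. Lift and carry to the box.

```bash
python3 -m inch '[[[0,0,-0.1,0,-0.2],[0,0,-0.25,0,-0.2],[0,0,-0.4,0,-0.2],[0,0,-0.55,0,-0.2],[0,0,-0.6,0,-0.2],[0,0,-0.6,0,-0.2]]]' 50| egrep -v rot; python3 to.py 520.4 -38 130 13
```

```text
clock: 7.25
ee_pos: [0.5951, -0.4002, 0.1328]
ft_force: [-0.4, -0.9, -2.1]
finger_gap: 0.642
grip_force: 57.7
pos [ 595.1 -400.2  132.8] phi 13.1 q6 0.75 t 7.25 tilt [-0.002  0.002 -1.   ]
units [1.479 0.037 0.008] turn 0.002 deg 0.1 rows>= 8 alt deg -179.9
```

```bash
python3 -m inch '[[[0.15,0,0,0,-0.2],[0.35,0.01,0,0,-0.2],[0.55,0.015,0,0,-0.2],[0.7,0.018,0,0,-0.2],[0.74,0.018,0,0,-0.2],[0.74,0.018,0,0,-0.2],[0.74,0.018,0,0,-0.2]]]' | egrep -v rot; python3 wr.py w5 >/dev/null; python3 to.py 520.4 -38 130 13
```

```text
clock: 7.95
ee_pos: [0.5564, -0.2188, 0.1297]
ft_force: [0.2, 0.2, -1.8]
finger_gap: 0.646
grip_force: 57.6
pos [ 556.6 -219.3  129.9] phi 13.1 q6 0.97 t 8.0 tilt [ 0.    -0.001 -1.   ]
units [ 0.739  0.023 -0.   ] turn 0.001 deg 0.1 rows>= 4 alt deg -179.9
```

View pics/w5.png

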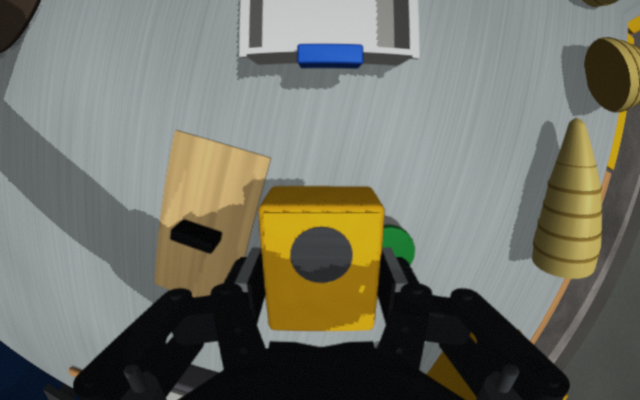

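The tin is held squarely, and the blue clip is at px (330,55). Next, move over the blue half and measure both box ends.

```bash
python3 -m inch '[[[0.18,0.01,0,0,-0.2],[0.36,0.02,0,0,-0.2],[0.54,0.023,0,0,-0.2],[0.7,0.023,0,0,-0.2],[0.739,0.023,0,0,-0.2],[0.739,0.023,0,0,-0.2],[0.739,0.023,0,0,-0.2]]]' | egrep -v rot; python3 wr.py w6 >/dev/null; python3 - <<'E'
from mw import *
for n in("w5","w6"):
    im,c,(H,S,V)=load(n)
    for k,m in(("blue",(S>130)&(H>100)&(H<125)&(V>80)&roi(230,0,420,150)),("orange",(S>150)&(H<16)&(V>100)&roi(230,0,420,100))):
        for o in blob(m,c,.075,True,40)[:2]:print(n,k,*o)
E
python3 to.py 520.4 -38 -12 13
```

```text
clock: 8.7
ee_pos: [0.5211, -0.0384, 0.131]
ft_force: [-0.4, 1.2, -2.7]
finger_gap: 0.64
grip_force: 57.6
w5 blue 1273 [329.7  53.5] [ 535.8 -101.5] [ 536.1 -101.3] [49.6 15.3] 13.3
pos [521.1 -38.6 130.9] phi 13.0 q6 1.27 t 8.75 tilt [-0.001 -0.    -1.   ]
units [ 0.003 -0.002  0.572] turn -0.0 deg -0.0 rows>= 3 alt deg 180.0
```

View pics/w6.png

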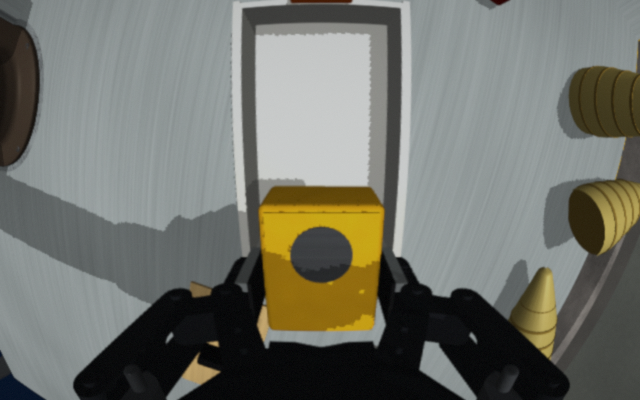

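The box is square to the tool and centred, with walls at px 232 to 410 and the orange clip on top at 321. Lower the tin.

```bash
python3 -m inch '[[[0,0,0.15,0,-0.2],[0,0,0.3,0,-0.2],[0,0,0.42,0,-0.2],[0,0,0.5,0,-0.2],[0,0,0.54,0,-0.2],[0,0,0.56,0,-0.2],[0,0,0.572,0,-0.2],[0,0,0.572,0,-0.2]]]' | egrep -v rot; python3 -m inch '[[[0,0,0.003,0,-0.2],[0,0,0.006,0,-0.2]]]' | egrep 'pos|force'
```

```text
clock: 9.55
ee_pos: [0.5211, -0.0375, -0.0112]
ft_force: [-0.7, -0.2, -1.9]
finger_gap: 0.643
grip_force: 57.5
ee_pos: [0.5211, -0.0371, -0.0125]
ft_force: [-0.9, -0.2, -2.9]
grip_force: 57.5
```

```bash
python3 -m inch '[[[0,0,0.006,0,-0.2],[0,0,0.006,0,-0.2],[0,0,0.006,0,0.6],[0,0,0.006,0,0.6],[0,0,0.006,0,0.6],[0,0,0.006,0,0.6]]]' | egrep -v rot; python3 -m inch '[[[0,0,-0.1,0,0.6],[0,0,-0.25,0,0.6],[0,0,-0.4,0,0.6],[0,0,-0.55,0,1],[0,0,-0.7,0,1],[0,0,-0.7,0,1]]]' | egrep -v rot;python3 to.py 537 288 160 13
```

```text
clock: 10.35
ee_pos: [0.5205, -0.037, -0.0148]
ft_force: [0.3, -0.2, -0.2]
finger_gap: 0.802
grip_force: 0.0
clock: 10.95
ee_pos: [0.5232, -0.0373, 0.1657]
ft_force: [1.0, 0.1, -0.2]
finger_gap: 1.003
grip_force: 0.0
pos [523.2 -37.3 165.7] phi 13.1 q6 1.27 t 10.95 tilt [-0.003  0.008 -1.   ]
units [1.255 0.349 0.022] turn 0.002 deg 0.1 rows>= 7 alt deg -179.9
```

```bash
python3 -m inch '[[[0.2,0.05,0.01,0,1],[0.4,0.12,0.01,0,1],[0.6,0.175,0.01,0,1],[0.628,0.175,0.01,0,1],[0.628,0.175,0.01,0,1],[0.628,0.175,0.01,0,1]]]' | egrep pos; python3 wr.py w7 >/dev/null
```

```text
ee_pos: [0.5271, 0.1254, 0.1571]
```

View pics/w7.png

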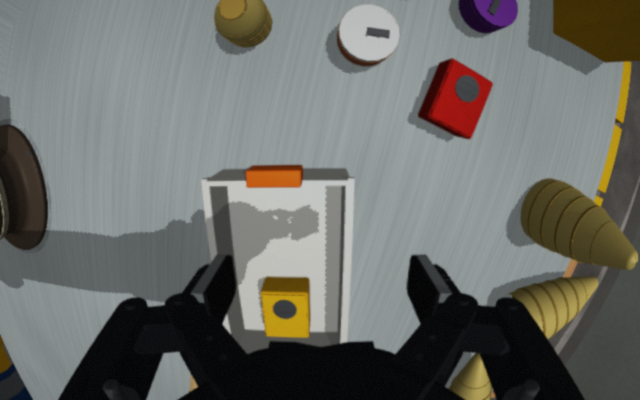

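The tin stands in the blue half at px (286,307). The can is at (369,33), the shoot at (243,18), the red tin at (456,97) and the orange clip at (274,176). I'll measure these.

```bash
python3 - <<'E'
from mw import *
im,c,(H,S,V)=load("w7")
for k,m,z in(("can",(S<45)&(V>150)&roi(325,0,410,60),.04),("shoottip",(H<30)&(S>100)&(V>130)&roi(215,0,253,20),.065),("shoot",(H>10)&(H<35)&(S>60)&roi(205,0,280,60),.035),
 ("orange",(S>150)&(H<16)&(V>100)&roi(235,160,315,195),.075),("tin",(S>120)&(H>15)&(H<35)&(V>150)&roi(255,265,320,345),.045)):
    for o in blob(m,c,z,True,40)[:1]:print(k,*o)
E
python3 to.py 537 288 160 13
```

```text
can 2885 [373.   32.3] [540.7 286.3] [541.7 288.1] [68.3 59.5] 10.0
shoottip 367 [231.5   7.7] [408.9 277. ] [408.7 276.2] [22.4 17.3] 5.7
shoot 2222 [242.8  21.1] [413.4 272.6] [412.2 271. ] [60.9 50.3] 6.3
orange 999 [273.5 177.3] [482.6 132.5] [481.9 132.6] [50.  16.2] 12.8
tin 1627 [285.6 314.8] [521.2 -33.8] [520.9 -34.7] [54.  67.7] 13.9
pos [527.2 124.8 157.3] phi 13.1 q6 1.58 t 11.6 tilt [-0.001 -0.001 -1.   ]
units [ 0.627  0.186 -0.011] turn 0.001 deg 0.1 rows>= 4 alt deg -179.9
```

```bash
python3 -m inch '[[[0.2,0.06,0,0,1],[0.4,0.13,0,0,1],[0.58,0.19,0,0,1],[0.628,0.191,0,0,1],[0.628,0.191,0,0,1],[0.628,0.191,0,0,1]]]' | egrep pos; python3 to.py 538.5 288 -19 13
```

```text
ee_pos: [0.5384, 0.2879, 0.1575]
pos [538.4 287.9 157.5] phi 13.0 q6 1.83 t 12.2 tilt [-0.001 -0.001 -1.   ]
units [0.001 0.001 0.706] turn 0.001 deg 0.0 rows>= 4 alt deg -180.0
```

```bash
python3 -m inch '[[[0,0,0.2,0,1],[0,0,0.38,0,1],[0,0,0.52,0,1],[0,0,0.63,0,1],[0,0,0.7,0,1],[0,0,0.706,0,1],[0,0,0.706,0,0.2],[0,0,0.706,0,0.2],[0,0,0.706,0,0],[0,0,0.706,0,-0.2],[0,0,0.706,0,-0.2],[0,0,0.706,0,-0.2]]]' 50 | egrep -v rot; python3 to.py 538.5 288 130 13
```

```text
clock: 13.4
ee_pos: [0.5396, 0.2893, -0.0166]
ft_force: [0.2, -3.3, 7.8]
finger_gap: 0.677
grip_force: 54.7
pos [539.6 289.3 -16.6] phi 13.1 q6 1.84 t 13.4 tilt [-0.     0.003 -1.   ]
units [-0.005 -0.004 -0.586] turn 0.002 deg 0.1 rows>= 3 alt deg -179.9
```

```bash
python3 -m inch '[[[0,0,-0.1,0,-0.2],[0,0,-0.25,0,-0.2],[0,0,-0.4,0,-0.2],[0,0,-0.55,0,-0.2],[0,0,-0.6,0,-0.2],[0,0,-0.6,0,-0.2]]]' | egrep -v rot; python3 to.py 496.4 69.2 130 13
```

```text
clock: 14.0
ee_pos: [0.5396, 0.2902, 0.1333]
ft_force: [-0.2, -0.3, -2.8]
finger_gap: 0.682
grip_force: 55.2
pos [539.6 290.2 133.3] phi 13.1 q6 1.84 t 14.0 tilt [ 0.001  0.004 -1.   ]
units [-0.822 -0.369  0.011] turn 0.002 deg 0.1 rows>= 5 alt deg -179.9
```

```bash
python3 -m inch '[[[-0.15,-0.07,0.01,0,-0.2],[-0.33,-0.15,0.01,0,-0.2],[-0.5,-0.22,0.01,0,-0.2],[-0.66,-0.3,0.01,0,-0.2],[-0.79,-0.355,0.01,0,-0.2],[-0.822,-0.369,0.01,0,-0.2],[-0.822,-0.369,0.01,0,-0.2],[-0.822,-0.369,0.01,0,-0.2]]]' | egrep -v rot; python3 to.py 496.4 69.2 -10 13;python3 wr.py w8 >/dev/null; python3 -c "
from h import *
cv2.imwrite('pics/c8.png',np.vstack([cv2.imread('pics/w8.png')[100:400,100:540],snapshot('side')[100:300,100:540,::-1]]))"
```

```text
clock: 14.8
ee_pos: [0.4948, 0.069, 0.1275]
ft_force: [-0.6, -0.1, -2.8]
finger_gap: 0.68
grip_force: 55.2
pos [494.8  69.  127.5] phi 13.1 q6 1.48 t 14.8 tilt [ 0.001 -0.001 -1.   ]
units [-0.001  0.007  0.55 ] turn 0.002 deg 0.1 rows>= 3 alt deg -179.9
```

View pics/c8.png

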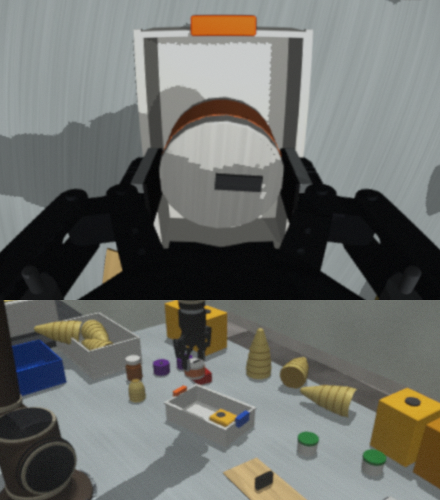

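The can is held upright and centred over the orange half (can at px 221,165, clip at 224,25). Lower it.

```bash
python3 -m inch '[[[0,0.007,0.15,0,-0.2],[0,0.007,0.3,0,-0.2],[0,0.007,0.42,0,-0.2],[0,0.007,0.5,0,-0.2],[0,0.007,0.53,0,-0.2],[0,0.007,0.545,0,-0.2],[0,0.007,0.55,0,-0.2],[0,0.007,0.555,0,-0.2],[0,0.007,0.555,0,-0.2]]]' | egrep -v rot
```

```text
clock: 15.8
ee_pos: [0.4976, 0.069, -0.0092]
ft_force: [0.2, -0.1, -2.2]
finger_gap: 0.68
grip_force: 55.2
```

```bash
python3 -m inch '[[[0,0,0.005,0,-0.2],[0,0,0.01,0,-0.2],[0,0,0.01,0,-0.2],[0,0,0.01,0,0.7],[0,0,0.01,0,0.7],[0,0,0.01,0,0.7],[0,0,0.01,0,0.7]]]' | egrep -v rot; python3 -m inch '[[[0,0,-0.1,0,0.7],[0,0,-0.25,0,0.7],[0,0,-0.4,0,0.7],[0,0,-0.55,0,0.7],[0,0,-0.7,0,0.7],[0,0,-0.7,0,0]]]' | egrep -v rot;python3 to.py 440 -297.5 165 85.3
```

```text
clock: 16.5
ee_pos: [0.4969, 0.0688, -0.0126]
ft_force: [-0.2, -0.4, 0.8]
finger_gap: 0.853
grip_force: 0.0
clock: 17.1
ee_pos: [0.4995, 0.0692, 0.1678]
ft_force: [1.5, -1.2, -0.7]
finger_gap: 0.699
grip_force: 0.0
pos [499.5  69.2 167.8] phi 13.1 q6 1.48 t 17.1 tilt [-0.001  0.009 -1.   ]
units [-1.375 -0.565  0.007] turn -1.604 deg -72.2 rows>= 9 alt deg 107.8
```

```bash
python3 -m inch '[[[-0.18,-0.08,0,0,0],[-0.36,-0.15,0,0,0],[-0.54,-0.22,0,0,0],[-0.688,-0.283,0,0,0],[-0.688,-0.283,0,0,0],[-0.688,-0.283,0,0,0]]]' | egrep pos; python3 -m inch '[[[-0.18,-0.08,0,-0.18,0],[-0.36,-0.15,0,-0.36,0],[-0.54,-0.22,0,-0.54,0],[-0.688,-0.283,0,-0.7,0],[-0.688,-0.283,0,-0.85,0],[-0.688,-0.283,0,-0.85,0]]]' | egrep pos; python3 to.py 437 -297.5 165 85.3
```

```text
ee_pos: [0.4664, -0.1154, 0.1617]
ee_pos: [0.4372, -0.2984, 0.1616]
pos [ 437.2 -298.4  161.6] phi 51.3 q6 0.08 t 18.3 tilt [ 0.001  0.    -1.   ]
units [ 0.003  0.002 -0.013] turn -0.755 deg -34.0 rows>= 4 alt deg 146.0
```

```bash
python3 -m inch '[[[0,0,0,-0.18,0],[0,0,0,-0.36,0],[0,0,0,-0.54,0],[0,0,0,-0.72,0],[0,0,0,-0.755,0],[0,0,0,-0.755,0]]]' | egrep pos; python3 to.py 437 -297.5 165 85.3; python3 wr.py w9 >/dev/null
```

```text
ee_pos: [0.4375, -0.2969, 0.1623]
pos [ 437.5 -296.9  162.3] phi 85.2 q6 -0.51 t 18.9 tilt [ 0.  0. -1.]
units [ 0.002 -0.003 -0.011] turn -0.002 deg -0.1 rows>= 1 alt deg 179.9
```

View pics/w9.png

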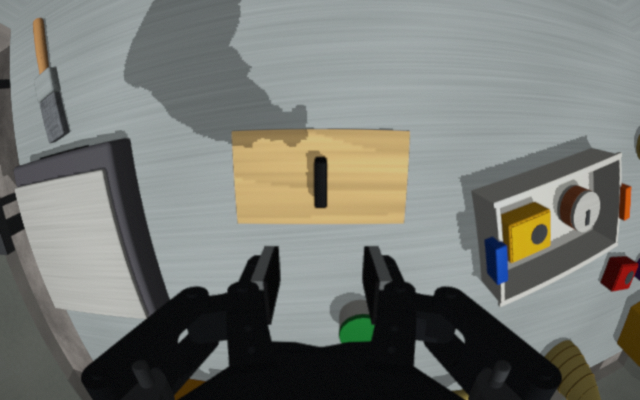

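Both tins stand well in the box. The divider's grip is at px (321,182) and square to the tool.

```bash
python3 - <<'E'
from mw import *
im,c,(H,S,V)=load("w9")
for k,m,z in(("div",(S>50)&(H>8)&(H<32)&roi(220,120,420,235),.005),("grip",(V<45)&roi(308,150,335,212),.04)):
    for o in blob(cv2.morphologyEx(m.astype(np.uint8),cv2.MORPH_CLOSE,np.ones((3,3))),c,z,True,40)[:1]:print(k,*o)
E
python3 to.py 437 -297.5 -4 85.3
```

```text
div 15884 [320.3 175.5] [ 434.4 -297.6] [ 436.7 -297.9] [199.9 109.9] 85.2
grip 541 [320.  181.7] [ 433.5 -297.8] [ 433.7 -297.8] [10.3 50.8] 85.2
pos [ 437.4 -297.2  162.4] phi 85.2 q6 -0.51 t 18.95 tilt [ 0.  0. -1.]
units [ 0.001 -0.002  0.666] turn -0.002 deg -0.1 rows>= 4 alt deg 179.9
```

```bash
python3 -m inch '[[[0.003,-0.002,0.18,0,0],[0.003,-0.002,0.35,0,0],[0.003,-0.002,0.49,0,0],[0.003,-0.002,0.59,0,0],[0.003,-0.002,0.637,0,0],[0.003,-0.002,0.637,0,0],[0.003,-0.002,0.637,0,-1],[0.003,-0.002,0.637,0,-1],[0.003,-0.002,0.637,0,-1],[0.003,-0.002,0.637,0,-1],[0.003,-0.002,0.637,0,-1],[0.003,-0.002,0.637,0,-1],[0.003,-0.002,0.637,0,-1]]]' 80 | egrep -v rot
```

```text
clock: 20.25
ee_pos: [0.4362, -0.2988, 0.0033]
ft_force: [0.2, 0.4, -0.4]
finger_gap: -0.0
grip_force: 0.0
```

The fingers shut above the bar, so the tip offset is larger when closed. I'll open part way and go lower in small steps, watching the force.

```bash
python3 -m inch '[[[0,0,0,0,-0.2],[0,0,0,0,-0.2],[0,0,0,0,-0.2],[0,0,0,0,-0.2],[0,0,0.02,0,-0.2],[0,0,0.04,0,-0.2],[0,0,0.04,0,-0.2]]]' 40 | egrep -v rot;  for i in 1 2; do python3 -m inch '[[[0,0,0.012,0,-0.2],[0,0,0.02,0,-0.2],[0,0,0.02,0,-0.2]]]' | egrep 'pos|force';done
```

```text
clock: 20.95
ee_pos: [0.4355, -0.2983, -0.0079]
ft_force: [0.6, -0.1, -0.2]
finger_gap: 0.399
grip_force: 0.0
ee_pos: [0.436, -0.2986, -0.0122]
ft_force: [-1.1, -0.2, 0.6]
grip_force: 0.0
ee_pos: [0.436, -0.2986, -0.0171]
ft_force: [0.6, -1.1, 0.2]
grip_force: 0.0
```

```bash
python3 -m inch '[[[0,0,0,0,-0.6],[0,0,0,0,-0.6],[0,0,0,0,-1],[0,0,0,0,-1],[0,0,0,0,-1],[0,0,0,0,-1]]]' 40 | egrep -v rot; python3 wr.py w10 >/dev/null; python3 -c "
from h import *
g=snapshot('side')
s=read_state();u=proj(calibration('side'),s['ee_pos']);print(u)
x,y=map(int,u)
cv2.imwrite('pics/c10.png',np.vstack([cv2.resize(cv2.imread('pics/w10.png')[150:300,210:430],(660,300)),cv2.resize(g[y-55:y+20,x-82:x+83,::-1],(660,300))]))"
```

```text
clock: 22.15
ee_pos: [0.4363, -0.2988, -0.0166]
ft_force: [-0.5, 1.3, 2.5]
finger_gap: 0.153
grip_force: 40.6
[362.6 291.9]
```

View pics/c10.png

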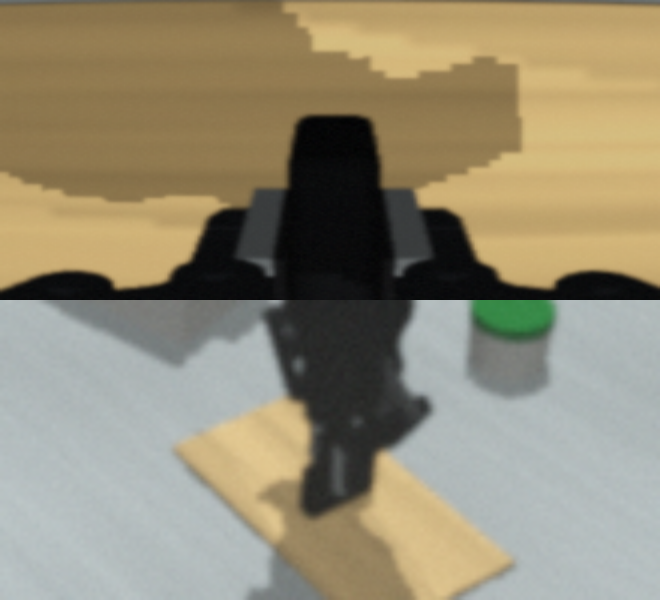

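The bar is gripped at 13 mm with 40 N. Lift with more force.

```bash
python3 -m inch '[[[0,0,0,0,-1],[0,0,-0.05,0,-1],[0,0,-0.15,0,-1],[0,0,-0.3,0,-1],[0,0,-0.45,0,-1],[0,0,-0.57,0,-1],[0,0,-0.588,0,-1],[0,0,-0.588,0,-1]]]' 90 | egrep -v rot;  python3 to.py 508.8 15.6 130 103
```

```text
clock: 23.05
ee_pos: [0.4365, -0.299, 0.1308]
ft_force: [-0.6, -0.0, -2.4]
finger_gap: 0.14
grip_force: 88.5
pos [ 436.5 -299.   130.8] phi 85.3 q6 -0.52 t 23.05 tilt [-0.001 -0.001 -1.   ]
units [-0.186  1.278  0.003] turn -0.393 deg -17.7 rows>= 7 alt deg 162.3
```

```bash
python3 -m inch '[[[-0.02,0.12,0,0,-1],[-0.04,0.26,0,0,-1],[-0.06,0.4,0,0,-1],[-0.08,0.53,0,0,-1],[-0.09,0.62,0,0,-1],[-0.093,0.64,0,0,-1],[-0.093,0.64,0,0,-1]]]' | egrep pos; python3 -m inch '[[[-0.02,0.12,0,-0.06,-1],[-0.04,0.26,0,-0.16,-1],[-0.06,0.4,0,-0.26,-1],[-0.08,0.53,0,-0.34,-1],[-0.09,0.62,0,-0.393,-1],[-0.093,0.638,0,-0.393,-1],[-0.093,0.638,0,-0.393,-1]]]' | egrep 'pos|grip'; python3 wr.py w11 >/dev/null; python3 to.py 508.8 15.6 130 103
python3 - <<'E'
from mw import *
im,c,(H,S,V)=load("w11")
z=read_state()["ee_pos"][2]+.0166
m=(S>50)&(H>8)&(H<32)&(V>60)&roi(180,80,460,320)
for o in blob(cv2.morphologyEx(m.astype(np.uint8),cv2.MORPH_CLOSE,np.ones((9,9))),c,z+.005,True,400)[:2]:print("div",*o)
for k,m in(("blue",(S>130)&(H>100)&(H<125)&(V>80)),("orange",(S>150)&(H<16)&(V>100))):
    for o in blob(m,c,.075,True,100)[:2]:print(k,*o)
E
```

```text
ee_pos: [0.4715, -0.1405, 0.1286]
ee_pos: [0.5084, 0.0153, 0.1294]
grip_force: 88.6
pos [508.3  14.9 129.6] phi 102.9 q6 -0.2 t 24.5 tilt [ 0.001 -0.    -1.   ]
units [-0.003  0.002 -0.002] turn -0.001 deg -0.1 rows>= 1 alt deg 179.9
div 35293 [319.1 216.7] [491.6  10.1] [507.7  13.1] [108.2 192.8] 13.4
orange 171 [490.2 323.4] [598.7 226.2] [596.  222.3] [50.5 10.7] 71.8
```

View pics/w11.png

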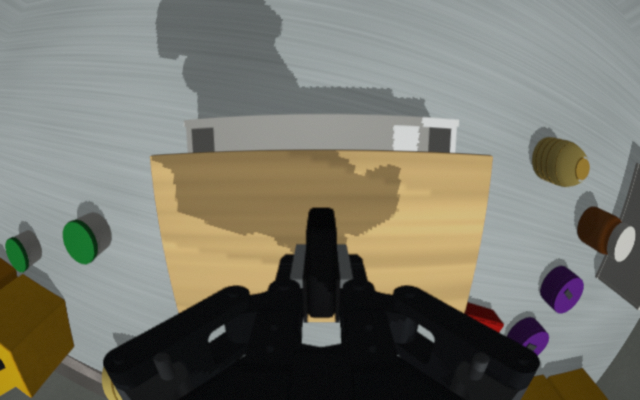

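The divider is level and centred over the box: plate edge px 151 to 492, box wall 186 to 459, both with middle about 322. Lower it.

```bash
python3 -m inch '[[[-0.003,0.002,0.08,0,-1],[-0.003,0.002,0.17,0,-1],[-0.003,0.002,0.23,0,-1],[-0.003,0.002,0.28,0,-1],[-0.003,0.002,0.32,0,-1],[-0.003,0.002,0.35,0,-1],[-0.003,0.002,0.37,0,-1],[-0.003,0.002,0.385,0,-1],[-0.003,0.002,0.385,0,-1]]]' | egrep -v rot;python3 -m inch '[[[0,0,0.006,0,-1],[0,0,0.012,0,-1],[0,0,0.012,0,-1]]]' | egrep 'pos|force'; python3 to.py 508.8 15.6 28 103
```

```text
clock: 25.4
ee_pos: [0.5091, 0.0166, 0.0338]
ft_force: [-0.0, 0.6, -1.5]
finger_gap: 0.135
grip_force: 88.7
ee_pos: [0.5093, 0.0166, 0.031]
ft_force: [-0.8, 0.2, -2.3]
grip_force: 88.7
pos [509.3  16.6  31. ] phi 103.0 q6 -0.19 t 25.7 tilt [-0. -0. -1.]
units [ 0.003 -0.004  0.012] turn 0.0 deg 0.0 rows>= 1 alt deg -180.0
```

```bash
python3 -m inch '[[[0.003,-0.004,0.006,0,-1],[0.003,-0.004,0.012,0,-1],[0.003,-0.004,0.012,0,-1]]]' | egrep 'pos|force';python3 -m inch '[[[0,0,0.003,0,-1],[0,0,0.003,0,-1],[0,0,0.003,0,-0.3],[0,0,0.003,0,-0.3],[0,0,0.003,0,-0.3],[0,0,0.003,0,-0.3],[0,0,0.003,0,-0.3]]]' | egrep -v rot; python3 -m inch '[[[0,0,-0.06,0,-0.3],[0,0,-0.2,0,-0.3],[0,0,-0.35,0,-0.3],[0,0,-0.5,0,-0.3],[0,0,-0.55,0,-0.3],[0,0,-0.55,0,1]]]' | egrep -v rot; python3 to.py 409.5 275 160 103
```

```text
ee_pos: [0.5088, 0.0153, 0.0286]
ft_force: [-2.6, 0.3, 3.8]
grip_force: 89.3
clock: 26.7
ee_pos: [0.5086, 0.0154, 0.027]
ft_force: [-0.5, -0.2, 0.5]
finger_gap: 0.348
grip_force: 0.0
clock: 27.3
ee_pos: [0.51, 0.0155, 0.1666]
ft_force: [0.0, 0.6, -1.2]
finger_gap: 0.509
grip_force: 0.0
pos [510.   15.5 166.6] phi 103.0 q6 -0.2 t 27.3 tilt [-0.004 -0.001 -1.   ]
units [0.158 1.102 0.025] turn 0.0 deg 0.0 rows>= 6 alt deg -180.0
```

```bash
python3 -m inch '[[[0.02,0.15,0.01,0.18,1],[0.04,0.3,0.02,0.36,1],[0.06,0.45,0.02,0.54,1],[0.08,0.6,0.02,0.72,1],[0.1,0.75,0.02,0.9,1],[0.13,0.9,0.02,1,1],[0.13,0.9,0.02,1,1]]]' | egrep pos; python3 to.py 409.5 275 160 13
```

```text
ee_pos: [0.4239, 0.23, 0.1574]
pos [423.9 230.  157.4] phi 58.2 q6 1.05 t 28.0 tilt [ 0.003 -0.002 -1.   ]
units [ 0.144  0.123 -0.01 ] turn 1.005 deg 45.2 rows>= 6 alt deg -134.8
```

```bash
python3 -m inch '[[[0,0,0,0.18,1],[0,0,0,0.36,1],[0,0,0,0.54,1],[0,0,0,0.72,1],[0,0,0,0.9,1],[0,0,0,1,1],[0,0,0,1,1],[0,0,0,1,1]]]' | egrep pos; python3 wr.py w12 >/dev/null; python3 - <<'E'
from mw import *
im,c,(H,S,V)=load("w12")
f=proj(c,[.4095,.275,.065],True);x,y=map(int,f);print(f,cv2.cvtColor(im,cv2.COLOR_BGR2HSV)[y,x])
m=(H>8)&(H<35)&(S>60)&roi(x-60,max(y-60,0),x+60,y+60)
for o in blob(m,c,.03,True,100)[:2]:print("body",*o)
t=snapshot("top");cv2.imwrite("pics/top1.png",t[:,:,::-1]);ct=calibration("top")
h=cv2.cvtColor(t,cv2.COLOR_RGB2HSV).astype(int)
m=(h[...,1]>60)&(h[...,0]>8)&(h[...,0]<30)&roi(270,180,360,245)
for o in blob(cv2.morphologyEx(m.astype(np.uint8),cv2.MORPH_CLOSE,np.ones((5,5))),ct,.05,mina=100)[:2]:print("div top",*o)
cv2.imwrite("pics/c12.png",np.vstack([cv2.resize(im[max(y-75,0):max(y-75,0)+150,x-110:x+110],(600,300)),cv2.resize(t[165:265,220:420,::-1],(600,300))]))
E
python3 to.py 409.5 275 160 13
```

```text
ee_pos: [0.426, 0.2267, 0.1585]
[315.3 137.4] [ 22 151 165]
body 2314 [316.2 131.7] [409.  277.8] [408.8 277.7] [54.  53.5] 13.0
div top 2388 [313.  213.1] [507.3  23.3] [505.8  30.3] [108.9 228.6] 12.9
pos [426.2 227.  159. ] phi 13.1 q6 1.83 t 28.9 tilt [-0.    -0.001 -1.   ]
units [ 0.202 -0.022 -0.004] turn 0.002 deg 0.1 rows>= 2 alt deg -179.9
```

View pics/c12.png

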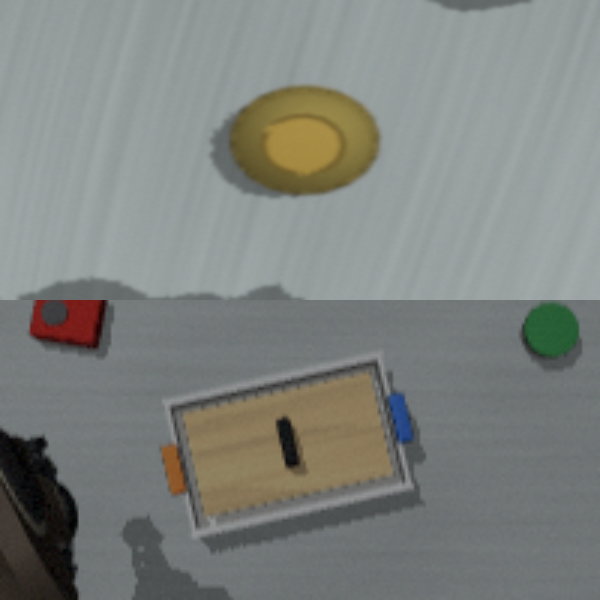

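The divider sits flat inside the box with an even margin and its grip up. The shoot is ahead, centred at (409,277) mm. Grasp the shoot.

```bash
python3 -m inch '[[[0.1,-0.02,0,0,1],[0.208,-0.022,0,0,1],[0.208,-0.022,0,0,1]]]' | egrep pos; python3 to.py 409 276.8 -16 13;  python3 -m inch '[[[0,0,0.18,0,1],[0,0,0.35,0,1],[0,0,0.5,0,1],[0,0,0.61,0,1],[0,0,0.68,0,1],[0,0,0.7,0,1],[0,0,0.7,0,0.2],[0,0,0.7,0,0.2],[0,0,0.7,0,0],[0,0,0.7,0,-0.2],[0,0,0.7,0,-0.3],[0,0,0.7,0,-0.3]]]' 40 | egrep -v rot;  python3 to.py 409 276.8 150 13
```

```text
ee_pos: [0.4088, 0.2786, 0.1594]
pos [408.8 278.6 159.4] phi 13.2 q6 1.94 t 29.2 tilt [ 0.001 -0.    -1.   ]
units [-0.008 -0.001  0.701] turn 0.005 deg 0.2 rows>= 4 alt deg -179.8
clock: 30.4
ee_pos: [0.4105, 0.2774, -0.0137]
ft_force: [0.3, -0.8, 6.9]
finger_gap: 0.604
grip_force: 42.6
pos [410.5 277.4 -13.7] phi 13.0 q6 1.94 t 30.4 tilt [ 0.001  0.003 -1.   ]
units [-0.    -0.004 -0.655] turn 0.0 deg 0.0 rows>= 4 alt deg -180.0
```

```bash
python3 -m inch '[[[0,0,-0.1,0,-0.3],[0,0,-0.25,0,-0.3],[0,0,-0.42,0,-0.3],[0,0,-0.58,0,-0.3],[0,0,-0.655,0,-0.3],[0,0,-0.655,0,-0.3]]]' | egrep -v rot; python3 to.py 521.2 -38 150 13
```

```text
clock: 31.0
ee_pos: [0.4109, 0.2779, 0.152]
ft_force: [-0.2, 0.8, -1.6]
finger_gap: 0.611
grip_force: 42.7
pos [410.9 277.9 152. ] phi 13.0 q6 1.94 t 31.0 tilt [ 0.002  0.006 -1.   ]
units [-1.33   0.145  0.006] turn 0.0 deg 0.0 rows>= 7 alt deg -180.0
```

```bash
python3 -m inch '[[[-0.12,0.012,0,0,-0.3],[-0.28,0.03,0,0,-0.3],[-0.45,0.05,0,0,-0.3],[-0.6,0.065,0,0,-0.3],[-0.665,0.072,0,0,-0.3],[-0.665,0.072,0,0,-0.3]]]' | egrep pos; python3 -m inch '[[[-0.12,0.012,0,0,-0.3],[-0.28,0.03,0,0,-0.3],[-0.45,0.05,0,0,-0.3],[-0.6,0.065,0,0,-0.3],[-0.665,0.073,0,0,-0.3],[-0.665,0.073,0,0,-0.3],[-0.665,0.073,0,0,-0.3]]]' | egrep 'pos|grip'; python3 to.py 521.2 -38 40 13
```

```text
ee_pos: [0.464, 0.1168, 0.1469]
ee_pos: [0.5189, -0.0381, 0.1477]
grip_force: 42.7
pos [518.9 -38.1 147.7] phi 13.0 q6 1.27 t 32.3 tilt [ 0.001 -0.001 -1.   ]
units [-0.002  0.01   0.431] turn 0.001 deg 0.0 rows>= 3 alt deg -180.0
```

```bash
python3 -m inch '[[[0,0.01,0.12,0,-0.3],[0,0.01,0.23,0,-0.3],[0,0.01,0.32,0,-0.3],[0,0.01,0.38,0,-0.3],[0,0.01,0.415,0,-0.3],[0,0.01,0.43,0,-0.3],[0,0.01,0.43,0,-0.3]]]' | egrep 'pos|force'; python3 -m inch '[[[0,0,0.004,0,-0.3],[0,0,0.008,0,-0.3],[0,0,0.008,0,-0.3]]]' | egrep 'pos|force';python3 -m inch '[[[0,0,0.004,0,-0.3],[0,0,0.008,0,-0.3],[0,0,0.008,0,-0.3]]]' | egrep 'pos|force'
```

```text
ee_pos: [0.5218, -0.0377, 0.0411]
ft_force: [0.3, -0.8, -1.8]
grip_force: 42.6
ee_pos: [0.5222, -0.0385, 0.0394]
ft_force: [0.6, 0.4, -1.1]
grip_force: 42.6
ee_pos: [0.5218, -0.0386, 0.0368]
ft_force: [0.4, -0.5, -1.0]
grip_force: 42.6
```

```bash
python3 -m inch '[[[0,0,0.004,0,-0.3],[0,0,0.006,0,-0.3],[0,0,0.006,0,-0.3]]]' | egrep 'pos|force'; python3 -m inch '[[[0,0,0,0,0],[0,0,0,0,0.2],[0,0,0,0,0.5],[0,0,0,0,0.5],[0,0,0,0,0.5],[0,0,0,0,0.5]]]' | egrep -v rot; python3 -m inch '[[[0,0,-0.08,0,0.5],[0,0,-0.2,0,0.5],[0,0,-0.35,0,0.5],[0,0,-0.5,0,0.6],[0,0,-0.55,0,1],[0,0,-0.55,0,1]]]' | egrep -v rot; python3 to.py 631 -262.5 165 13
```

```text
ee_pos: [0.522, -0.0386, 0.0363]
ft_force: [-2.7, -0.7, 6.4]
grip_force: 43.3
clock: 34.5
ee_pos: [0.5219, -0.0385, 0.0353]
ft_force: [-0.2, -0.1, -0.9]
finger_gap: 0.747
grip_force: 0.0
clock: 35.1
ee_pos: [0.5232, -0.0386, 0.1749]
ft_force: [-1.1, -0.0, -0.5]
finger_gap: 0.998
grip_force: 0.0
pos [523.2 -38.6 174.9] phi 13.0 q6 1.27 t 35.1 tilt [-0.001  0.004 -1.   ]
units [-0.97   0.218  0.041] turn 0.0 deg 0.0 rows>= 5 alt deg -180.0
```

Shoot placed, with contact at the expected height. Now the tub.

```bash
python3 -m inch '[[[-0.18,0.04,0.01,0,1],[-0.38,0.09,0.02,0,1],[-0.57,0.13,0.03,0,1],[-0.76,0.17,0.04,0,1],[-0.94,0.21,0.04,0,1],[-0.97,0.218,0.04,0,1],[-0.97,0.218,0.04,0,1]]]' | egrep pos; python3 wr.py w13 >/dev/null; python3 - <<'E'
from mw import *
im,c,(H,S,V)=load("w13")
for o in blob((H>45)&(H<80)&(S>100),c,.044,True,200)[:3]:print(*o)
E
python3 to.py 631 -262.5 -15 13
```

```text
ee_pos: [0.6289, -0.2636, 0.1595]
2511 [325.  185.2] [ 632.  -260.8] [ 632.3 -261.7] [56.2 56.3] 57.9
1433 [351.5 323.1] [ 702.1 -419.3] [ 702.4 -420.5] [57.3 60.6] 52.4
pos [ 628.8 -262.3  160.5] phi 13.0 q6 0.95 t 35.85 tilt [ 0.002 -0.003 -1.   ]
units [-0.004  0.01   0.702] turn -0.001 deg -0.0 rows>= 4 alt deg 180.0
```

```bash
python3 -m inch '[[[0,0.012,0.18,0,1],[0,0.012,0.35,0,1],[0,0.012,0.5,0,1],[0,0.012,0.61,0,1],[0,0.012,0.68,0,1],[0,0.012,0.7,0,1],[0,0.012,0.7,0,0.2],[0,0.012,0.7,0,0.2],[0,0.012,0.7,0,0],[0,0.012,0.7,0,-0.2],[0,0.012,0.7,0,-0.3],[0,0.012,0.7,0,-0.3]]]' 40 | egrep -v rot; python3 -m inch '[[[0,0,-0.1,0,-0.3],[0,0,-0.25,0,-0.3],[0,0,-0.42,0,-0.3],[0,0,-0.58,0,-0.3],[0,0,-0.655,0,-0.3],[0,0,-0.655,0,-0.3]]]' | egrep -v rot; python3 to.py 496.4 69.2 150 13
```

```text
clock: 37.05
ee_pos: [0.6336, -0.2619, -0.01]
ft_force: [-0.2, 2.1, 6.4]
finger_gap: 0.662
grip_force: 43.4
clock: 37.65
ee_pos: [0.6342, -0.2627, 0.1559]
ft_force: [0.1, -0.9, -1.5]
finger_gap: 0.657
grip_force: 43.5
pos [ 634.2 -262.7  155.9] phi 13.0 q6 0.95 t 37.65 tilt [-0.004  0.005 -1.   ]
units [ 1.418 -0.239  0.017] turn -0.0 deg -0.0 rows>= 8 alt deg 180.0
```

```bash
python3 -m inch '[[[0.12,-0.02,0,0,-0.3],[0.28,-0.05,0,0,-0.3],[0.45,-0.08,0,0,-0.3],[0.62,-0.105,0,0,-0.3],[0.7,-0.12,0,0,-0.3],[0.709,-0.12,0,0,-0.3],[0.709,-0.12,0,0,-0.3]]]' | egrep pos; python3 -m inch '[[[0.12,-0.02,0,0,-0.3],[0.28,-0.05,0,0,-0.3],[0.45,-0.08,0,0,-0.3],[0.62,-0.105,0,0,-0.3],[0.7,-0.12,0,0,-0.3],[0.709,-0.12,0,0,-0.3],[0.709,-0.12,0,0,-0.3],[0.709,-0.12,0,0,-0.3]]]' | egrep 'pos|grip'; python3 to.py 496.4 69.2 45 13; python3 wr.py w14 >/dev/null
```

```text
ee_pos: [0.5632, -0.0958, 0.1509]
ee_pos: [0.495, 0.0689, 0.1513]
grip_force: 43.4
pos [495.   68.9 151.3] phi 12.9 q6 1.48 t 39.15 tilt [-0.001 -0.    -1.   ]
units [0.    0.006 0.425] turn -0.002 deg -0.1 rows>= 3 alt deg 179.9
```

View pics/w14.png

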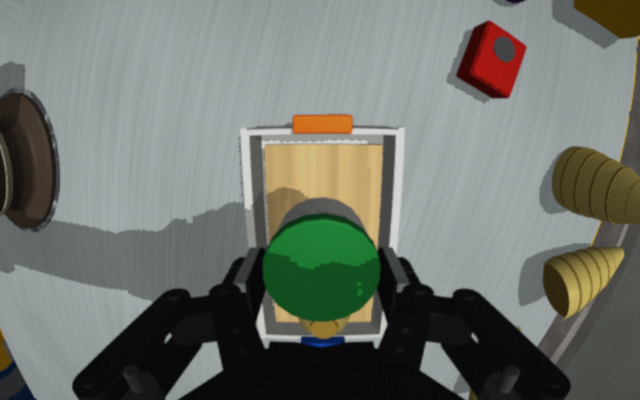

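The tub (px 321,268) is upright over the orange half and the shoot stands behind it (325,328). Lower it.

```bash
python3 -m inch '[[[0,0.006,0.12,0,-0.3],[0,0.006,0.23,0,-0.3],[0,0.006,0.32,0,-0.3],[0,0.006,0.38,0,-0.3],[0,0.006,0.415,0,-0.3],[0,0.006,0.425,0,-0.3],[0,0.006,0.425,0,-0.3]]]' | egrep 'pos|force'; for i in 1 2; do python3 -m inch '[[[0,0,0.004,0,-0.3],[0,0,0.008,0,-0.3],[0,0,0.008,0,-0.3]]]' | egrep 'pos|ft_force';done
```

```text
ee_pos: [0.4961, 0.0699, 0.0456]
ft_force: [-0.0, 0.6, -1.6]
grip_force: 43.5
ee_pos: [0.496, 0.0705, 0.0439]
ft_force: [-0.1, -0.3, -2.3]
ee_pos: [0.4956, 0.0704, 0.0413]
ft_force: [0.2, -0.1, -1.8]
```

```bash
python3 -m inch '[[[0,0,0.004,0,-0.3],[0,0,0.006,0,-0.3],[0,0,0.006,0,-0.3]]]' | egrep 'pos|ft_force'; python3 -m inch '[[[0,0,0.003,0,-0.3],[0,0,0.005,0,-0.3],[0,0,0.005,0,-0.3]]]' | egrep 'pos|ft_force'
```

```text
ee_pos: [0.4957, 0.0705, 0.0401]
ft_force: [-0.2, -1.0, 0.8]
ee_pos: [0.4958, 0.0705, 0.04]
ft_force: [-3.6, -0.0, 8.6]
```

Contact at 40 mm, as expected. Release and retreat.

```bash
python3 -m inch '[[[0,0,0,0,0],[0,0,0,0,0.2],[0,0,0,0,0.5],[0,0,0,0,0.5],[0,0,0,0,0.5],[0,0,0,0,0.5]]]' | egrep -v rot; python3 -m inch '[[[0,0,-0.06,0,0.5],[0,0,-0.15,0,0.5],[0,0,-0.3,0,0.5],[0,0,-0.45,0,0.6],[0,0,-0.55,0,1],[0,0,-0.55,0,1]]]' | egrep -v rot; python3 -m inch '[[[0.15,-0.1,0,0,1],[0.35,-0.2,0,0,1],[0.5,-0.3,0,0,1],[0.65,-0.4,0,0,1],[0.8,-0.5,0,0,1],[0.8,-0.5,0,0,1],[0.8,-0.5,0,0,1]]]' | egrep pos; python3 - <<'E'
from h import *
t=snapshot("top")[150:260,180:400,::-1];s=snapshot("side")[120:290,200:420,::-1]
cv2.imwrite("pics/fin.png",np.vstack([cv2.resize(t,(600,300),interpolation=2),cv2.resize(s[:110],(600,300),interpolation=2)]))
E
```

```text
clock: 41.7
ee_pos: [0.4957, 0.0704, 0.0385]
ft_force: [-0.6, 0.2, -0.1]
finger_gap: 0.748
grip_force: 0.0
clock: 42.3
ee_pos: [0.4978, 0.0707, 0.18]
ft_force: [-0.4, 0.0, 0.5]
finger_gap: 0.999
grip_force: 0.0
ee_pos: [0.328, 0.2376, 0.1755]
```

View pics/fin.png

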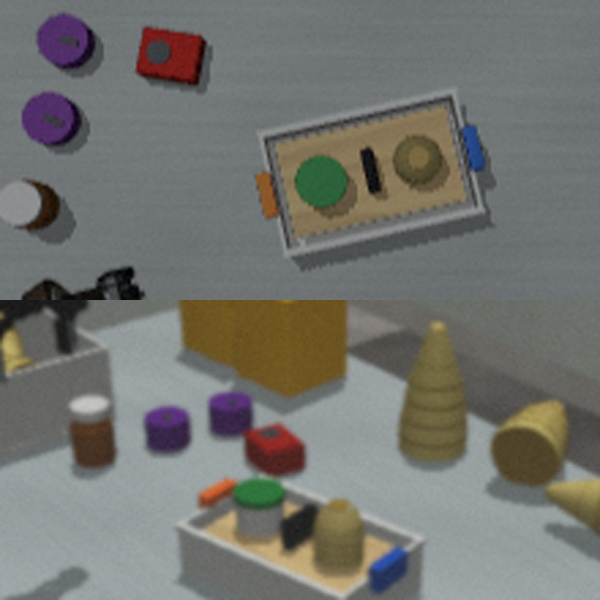

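The final view shows the tub at the orange end and the shoot at the blue end, both upright on the level divider. The red tin and jar are untouched.

```bash
python3 -c "
from rig import bot
print(bot.sign_off())"
```

```text
the job is handed in; nothing more can be done
None
```

The sampler box is packed in two layers as asked, everything is released, and the job is handed in at about 43 s of the 120 s allowed.

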